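# Shut a pantry box and snap its two lever latches

### The job

Close up the white pantry box: push its hinged wooden lid down with the fingertips until it is fully shut, and only then push each of the two steel latch levers at its front down past centre, so that both snap flat against the front of the box. Lift nothing, do not shove the box about, leave the things around it alone, and finish clear of everything.

Things in the scene. Friction and masses are not known exactly. Their poses are not given: they have to be found in the camera images.
- box: open white enamelled box with a noodle packet inside, standing loose on the worktop, 2 to 3 kg in all; 160 mm deep (its x), 250 mm wide (its y), walls up to z = 88 mm, closed lid top at 101 mm. Origin: centre of its underside; x points to the rear (lid hinge side), -x to the latches, y to the left, z up. It faces the robot within about 20 degrees
- lid (a joint): the wooden lid, 170 x 254 x 12 mm, hinged along the box's rear top edge (box frame x = 80, z = 88 mm): rad, 0 = fully shut, grows as its front edge rises. It starts ajar, stays at any angle by friction and takes 1 to 4 N near the front to push down. Ajar by up to 0.5 rad its front edge stands up to 27 mm farther back than shut: press from above, 40 to 60 mm behind the shut edge
- lid_edge (a point): point on the lid's top face, middle of its front edge, between the two levers; 168 mm from the hinge line; with the lid shut it lies at box frame x = -88, y = 0, z = 101 mm
- lever_left (a joint): left (box +y) latch lever: rad, relative to the lid, about a pivot line along the box's y. 0 = fully open (as at the start), out to the front and 24 degrees above the lid's plane; 0.43 = straight out to the front; 2.0 = locked, hanging flat down in front of the box wall. Over-centre spring: let go below 1.0 it snaps back to 0, above 1.0 it snaps on to 2.0
- lever_right (a joint): right (box -y) latch lever: rad, relative to the lid, about a pivot line along the box's y. 0 = fully open (as at the start), out to the front and 24 degrees above the lid's plane; 0.43 = straight out to the front; 2.0 = locked, hanging flat down in front of the box wall. Over-centre spring: let go below 1.0 it snaps back to 0, above 1.0 it snaps on to 2.0
- left_pivot (a point): centre of the left lever's pivot, on the lid's front edge. The lever is a 3 mm steel plate 32 mm wide (along the box's y) and 46 mm long from the pivot to its rounded tip. With the lid shut, pivot at box frame x = -94, y = 70, z = 95 mm, and the locked lever's tip at z = 49 mm
- right_pivot (a point): the same for the right lever; with the lid shut at box frame x = -94, y = -70, z = 95 mm
- left_tip (a point): end of the left lever, 46 mm from its pivot. A fingertip going straight down 20 to 30 mm in front of the pivot line (towards box -x), to about 45 mm above the worktop with the lid shut, carries the lever over centre; it slips past the finger and snaps down. About 2.5 N at the tip moves it from open
- right_tip (a point): end of the right lever, 46 mm from its pivot. A fingertip going straight down 20 to 30 mm in front of the pivot line (towards box -x), to about 45 mm above the worktop with the lid shut, carries the lever over centre; it slips past the finger and snaps down. About 2.5 N at the tip moves it from open
- mug: blue and white mug, 78 x 112 x 92 mm, bystander at the right of the box; origin under its centre
- garlic: garlic bulb, 60 x 60 x 59 mm, bystander at the right; origin under its centre
- glass: small clear glass, 48 x 48 x 58 mm, bystander at the right; origin  under its centre

How it is judged:
By the outcome, as a careful person would: the job done as asked, in the order asked, and still so for the second after the job is handed in, with the robot touching nothing.
It also fails if it takes over 48 s, if anything falls off the work surface, if the arm or the gripper's body presses on something with over 40 N, if the wrist force passes 120 N, or if a joint passes its speed limit or range.

### The arm

A 7-joint arm with a two-finger parallel gripper is mounted at the origin on a cart in front of the work surface, level with it; the furniture and walls round the work are solid. World frame = base frame: x ahead of the robot, y to its left, z up, the work surface at z = 0. Lengths are in m, angles in rad, forces in N, time in s.
With the tool pointing down it reaches from about 0.35 to 0.9 m from the base axis. Payload 8.1 kg.
Tool frame: the origin (TCP) lies midway between the tips of the shut fingers; the grasp point (between the pads) lies 19 mm behind it; z points along the fingers, y is the line along which they close (so a half turn about z gives the same grasp; the last joint's range is limited). The gripper opens to 92 mm and grips with 3 to 60 N. Pads are 19 mm wide; open, the fingers measure 130 mm over their backs; the gripper's body (75 mm by 190 mm) begins 47 mm behind the grasp point.
Start: joints at [-1.35, 0.434, 0.025, 1.573, -0.012, 1.134, -0.075], TCP at [0.199, 0.593, 0.201] pointing down, gripper open.
Joint ranges: [-2.62, 2.62], [-0.44, 2.09], [-1.27, 1.32], [0.08, 2.57], [-1.32, 4.46], [0.12, 2], [-2.74, 2.74]. Speed limits (rad/s): [2.22, 2.22, 3.01, 3.01, 3.14, 3.14, 3.14].

### API

Orientations are given as a rotation vector (axis times angle).
In Python, from cell import arm gives the robot as it stands.
- The arm moves only by the tool carry_out, never from a script. Its arguments are lists of equal length, an entry for each row: "claw": the finger opening in cm, from 0 to 9.18; "delta_pos": the shift along the tool's x, y, z in cm, a list of three; "angular": the turn, a rotation vector about the tool's x, y, z in rad, a list of three. In form: {"claw": [claw, ...], "delta_pos": [[dx, dy, dz], ...], "angular": [[ax, ay, az], ...]}. A call has 1 to 20 rows; each row shifts and turns the commanded pose from where the row before left it, along the tool's axes as they then stand; what a row does not reach is not made up. A row lasts 1/10 s, in which the tool goes at most 50 mm and 8.59 degrees, less where a joint would pass 70% of its speed; a pose out of reach is approached as far as the arm can. A call with a gripper value outside its range is refused whole. The fingers move at their own pace and stop on an object; "force" is the grip in N (left out, the last holds). Time passes only in rows, so rows that do not move let the fingers close. It gives the time, the measured TCP pose, the force, the opening and the grip force at its end, in the units of the state.
- arm.observe(): the state, without advancing time (a new reading comes with each control period).
- arm.get_image(name): name is "scene" or "side" or "wrist"; returns a dict with "frame" (480x640x3 uint8, red, green, blue), "mtx" (3x3 intrinsics, pixels), "dist" ([k1, k2, p1, p2, k3] as OpenCV has them; the pictures are not rectified), "T" (4x4, takes a point from camera to world coordinates). Camera axes: x right, y down, z forward; pixel columns grow to the right and rows downward; lengths in m; the calibration is good to about 2 mm. A picture is of the moment at which its call begins. There is no depth.
- arm.sign_off(): hands the job in; it is judged then, once.
Trained networks look in a picture, given as the dict that the camera call returned (one of the last four; its "shot" number tells which), for a name from the list of things; names that differ only in an ending like _2 or _b are one class to them, and where a whole thing is asked for, a point or a joint stands for the part that bears it (a point fixed in the world has none). Each returns a list of dicts, best first, with "conf" (0 to 1); they miss things now and then, are a little off and sometimes report something else, mostly with a low value. They report only what shows in the picture. A call takes as long as a camera call.
- arm.look_for(label, picture): "centre" ([column, row] as shares, 0 to 1, of the picture: columns of its width, rows of its height, amid what is visible of it).
- arm.trace(label, picture): "region" (480x640 bool, what is visible of it) and "centre" ([column, row] as shares, 0 to 1, of the picture: columns of its width, rows of its height, amid what is visible of it).
- arm.place_of(label, picture): "centre" ([column, row] as shares, 0 to 1, of the picture: columns of its width, rows of its height: a listed point, or the origin of a listed thing).
The state is a dict: "clock": time; "joints": joint angles; "dq": joint speeds; "joint_efforts": joint torques, N m; "position": TCP position; "ee_rot": TCP orientation; "force": force on the tool from outside, world axes, zero at the start; "ft_torque": the same for the moment, N m; "width": opening from 0.0 (shut) to 1.0 (fully open); "gripper_force": force on a finger pad.
Only numpy, scipy, OpenCV 4.12 (cv2) and the standard library are available. Lean on these libraries where they do the work, as an engineer would, in place of code of your own. Each camera call takes 0.05 s, during which the arm holds its last target. There are 200 camera calls.

## Working session

There is one attempt and no reset: what is moved stays moved. The work goes in short steps, Python scripts to look and compute and a tool call to move; the robot and the scene stay as the last step left them, time stands still between calls to the robot, and variables do not carry over. Pictures are saved under pics/ and viewed, at most 10 in all, crops included, and the job is handed in when it is done.

Besides the shell and the picture viewer there is one more tool, called after "Emit:" as a command line: name --argument value ..., lists and objects as JSON in quotes. carry_out: Moves the arm, as the interface text tells. Its arguments: {"type":"object","properties":{"claw":{"type":"array","items":{"type":"number"}},"delta_pos":{"type":"array","items":{"type":"array","items":{"type":"number"}}},"angular":{"type":"array","items":{"type":"array","items":{"type":"number"}}},"force":{"type":"number"}},"required":["claw","delta_pos","angular"]}

```bash
mkdir -p pics
cat > h.py <<'E'
import numpy as np, cv2, json
from cell import arm
from scipy.optimize import least_squares
def proj(P,im):
    T=np.linalg.inv(im["T"]); r,_=cv2.Rodrigues(T[:3,:3])
    return cv2.projectPoints(np.float64(P).reshape(-1,1,3),r,T[:3,3],np.float64(im["mtx"]),np.float64(im["dist"]))[0].reshape(-1,2)
def save(im,n): cv2.imwrite(f"pics/{n}.png",im["frame"][:,:,::-1])
E
python3 - <<'E'
from h import *
s=arm.observe(); print({k:np.round(v,3).tolist() for k,v in s.items()})
for c in ("scene","side"):
    im=arm.get_image(c); save(im,c+"0")
    print(c,np.round(im["T"],2).tolist())
    for n in ("box","lid_edge","left_pivot","right_pivot","left_tip","right_tip","mug","garlic","glass"):
        print(n,[(round(d["conf"],2),np.round(np.array(d["centre"])*[640,480],1).tolist()) for d in arm.place_of(n,im)[:2]])
E
```

```text
{'clock': 0.0, 'joints': [-1.35, 0.435, 0.025, 1.574, -0.012, 1.134, -0.075], 'dq': [-0.0, -0.002, 0.0, -0.0, -0.001, -0.001, -0.0], 'joint_efforts': [0.0, -66.785, 0.985, -31.446, -0.061, 0.043, 0.0], 'position': [0.199, 0.592, 0.2], 'ee_rot': [-0.506, -3.1, 0.002], 'force': [-0.194, -0.275, -0.142], 'ft_torque': [-0.054, 0.014, -0.041], 'gripper_force': 0.0, 'width': 1.003}
scene [[0.88, -0.35, 0.31, 0.15], [-0.47, -0.65, 0.6, -0.87], [-0.0, -0.67, -0.74, 0.98], [0.0, 0.0, 0.0, 1.0]]
box [(0.81, [311.6, 229.5])]
lid_edge [(0.75, [282.3, 197.8])]
left_pivot [(0.66, [260.5, 182.9])]
right_pivot [(0.64, [298.3, 222.8])]
left_tip [(0.59, [380.8, 335.8]), (0.48, [246.0, 183.9])]
right_tip [(0.66, [280.2, 220.0])]
mug [(0.6, [245.3, 182.1]), (0.19, [311.5, 228.2])]
garlic [(0.69, [391.1, 299.0]), (0.48, [243.6, 180.9])]
glass [(0.58, [380.9, 334.6])]
side [[-0.96, -0.15, 0.24, 0.34], [-0.28, 0.53, -0.8, 0.53], [-0.01, -0.83, -0.55, 0.55], [0.0, 0.0, 0.0, 1.0]]
box [(0.84, [298.7, 299.1]), (0.63, [343.3, 212.7])]
lid_edge [(0.72, [338.6, 239.3])]
left_pivot [(0.9, [338.8, 268.9])]
right_pivot [(0.67, [346.4, 223.2])]
left_tip []
right_tip [(0.71, [371.2, 209.6])]
mug [(0.77, [384.1, 228.1])]
garlic [(0.64, [313.2, 218.5]), (0.48, [345.9, 224.3])]
glass [(0.68, [344.2, 212.5]), (0.23, [370.8, 209.0])]
```

View pics/scene0.png

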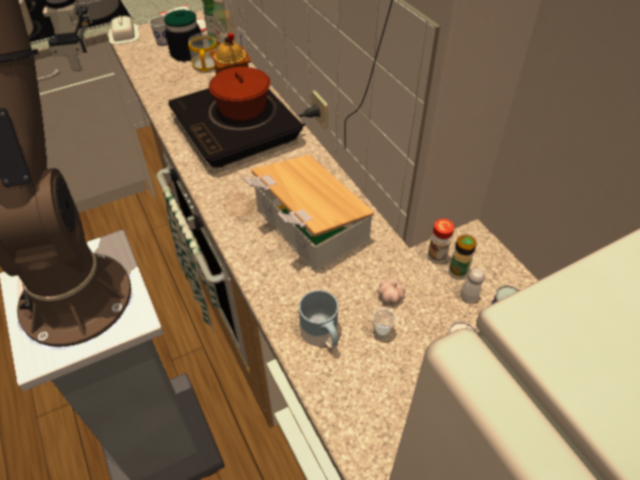

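View pics/side0.png

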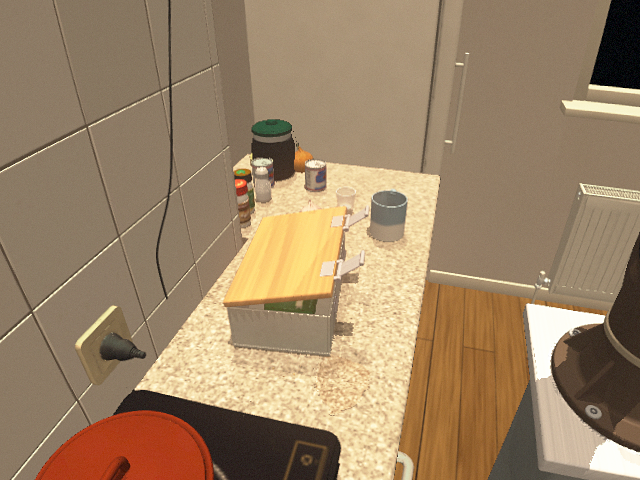

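```bash
cat >> h.py <<'E'
K={"box":lambda l:[0,0,0],"lid_edge":None}
def lidpt(d,h,y,l): # d from hinge along lid toward front, h above z=88 plane
    return [.08-d*np.cos(l)+h*np.sin(l)*1.0, y, .088+d*np.sin(l)+h*np.cos(l)]
def pts(l):
    a=np.deg2rad(24); r=.046
    D={"box":[0,0,0],"lid_edge":lidpt(.168,.013,0,l)}
    for s,y in (("left",.07),("right",-.07)):
        D[s+"_pivot"]=lidpt(.174,.007,y,l); D[s+"_tip"]=lidpt(.174+r*np.cos(a),.007+r*np.sin(a),y,l)
    return D
def world(p,P):
    c,s=np.cos(p[2]),np.sin(p[2]); P=np.atleast_2d(P)
    return np.c_[p[0]+c*P[:,0]-s*P[:,1],p[1]+s*P[:,0]+c*P[:,1],P[:,2]]
def fit(obs,x0,fixlid=None): # obs: (im,name,uv)
    def f(x):
        D=pts(x[3] if fixlid is None else fixlid)
        return np.concatenate([proj(world(x,D[n]),im)[0]-uv for im,n,uv in obs])
    r=least_squares(f,x0,loss="soft_l1",f_scale=2); return r.x,f(r.x).reshape(-1,2)
E
python3 - <<'E'
from h import *
obs=[];byst={}
for c in ("scene","side"):
    im=arm.get_image(c)
    for n in pts(0):
        for d in arm.place_of(n,im)[:1]:
            if d["conf"]>.5: obs.append((im,n,np.array(d["centre"])*[640,480]))
for x0 in ([.6,0,0,.3],):
    x,r=fit(obs,x0); print(np.round(x,4))
    for o,e in zip(obs,r): print(o[1],np.round(o[2],1),np.round(e,1))
E
```

```text
[ 0.5659 -0.0532  0.1359  0.222 ]
box [310.5 226. ] [2.5 0.4]
lid_edge [281.3 198.5] [0.8 0.8]
left_pivot [390.5 300.4] [-127.7 -115.7]
left_tip [248.5 181.7] [-0.9  0.5]
right_tip [276.2 220.9] [ 5.9 -1.8]
box [296.  301.4] [-1.2 -1.1]
lid_edge [338.1 238.3] [1.3 3.4]
left_pivot [337.4 270.3] [ 1.5 -0.4]
left_tip [365.5 257.9] [-1.6 -0.7]
right_pivot [345.9 223. ] [ 1.9 -0.5]
right_tip [369.2 208.7] [-0.   1.8]
```

```bash
cat >> h.py <<'E'
def measure(x0,shots=3,cams=("scene","side"),fixlid=None):
    obs=[]
    for _ in range(shots):
        for c in cams:
            im=arm.get_image(c)
            for n in pts(0):
                for d in arm.place_of(n,im)[:3]:
                    uv=np.array(d["centre"])*[640,480]
                    if np.linalg.norm(uv-proj(world(x0,pts(x0[3])[n]),im)[0])<12: obs.append((im,n,uv)); break
    return fit(obs,x0,fixlid)+(obs,)
from scipy.spatial.transform import Rotation as Rn
def delta(goal,yaw): # tool-frame shift cm, turn
    s=arm.observe(); R=Rn.from_rotvec(s["ee_rot"]); G=Rn.from_euler("z",yaw)*Rn.from_euler("x",np.pi)
    return np.round(R.inv().apply(np.array(goal)-s["position"])*100,2), np.round((R.inv()*G).as_rotvec(),3), np.round(G.inv().apply(np.array(goal)-s["position"])*100,2)
E
python3 - <<'E'
from h import *
x,r,o=measure([ .5659,-.0532,.1359,.222]); print(np.round(x,4),len(o),np.sqrt((r**2).mean(0)))
np.save("x.npy",x)
W=lambda P:np.round(world(x,P),3)
print(W([-.04,0,.101]),W([-.119,.07,.1]),W([-.119,-.07,.1]))
b=[arm.get_image(c) for c in("scene","side")]; out=[]
for im in b:
    f=im["frame"][:,:,::-1].copy()
    A=[[sx*.08,sy*.125,z] for z in(0,.088) for sx,sy in((-1,-1),(-1,1),(1,1),(1,-1))]
    L=[lidpt(d,.013,y,x[3]) for d,y in((.168,-.127),(.168,.127),(0,.127),(0,-.127))]
    for Q,c in((A[:4],(255,0,0)),(A[4:],(0,255,0)),(L,(0,0,255))):
        cv2.polylines(f,[np.int32(np.round(proj(world(x,Q),im)))],True,c)
    D=pts(x[3])
    for n in D: cv2.circle(f,tuple(int(v) for v in proj(world(x,D[n]),im)[0]),2,(255,0,255),-1)
    u=proj(world(x,[0,0,.05]),im)[0].astype(int); q=f[u[1]-75:u[1]+75,u[0]-100:u[0]+100]; out.append(cv2.resize(q,(400,300)))
cv2.imwrite("pics/ov.png",np.vstack(out))
print(delta(W([-.04,0,.2])[0],x[2]), delta(W([-.04,0,.2])[0],x[2]+np.pi)); print(arm.observe()["clock"])
E
```

```text
[ 0.5632 -0.052   0.1566  0.2287] 34 [2.03596653 1.60338379]
[[ 0.524 -0.058  0.101]] [[ 0.435 -0.001  0.1  ]] [[ 0.457 -0.14   0.1  ]]
(array([-51.52, -51.33,   0.11]), array([ 0.   , -0.   ,  2.661]), array([21.97, 69.33,  0.11])) (array([-51.52, -51.33,   0.11]), array([ 0.  ,  0.  , -0.48]), array([-21.97, -69.33,   0.11]))
3.9
```

View pics/ov.png

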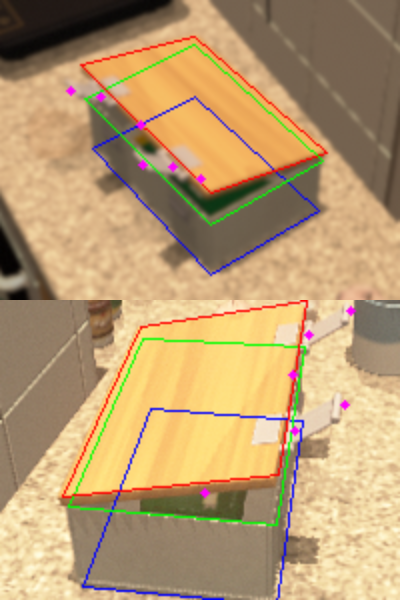

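Emit:
carry_out --claw '[0,0,0,0,0,0,0,0,0,0,0,0,0,0,0,0,0,0,0,0]' --delta_pos '[[0,0,-2],[0,0,-2],[-2.5,-2.5,0],[-2.5,-2.5,0],[-2.5,-2.5,0],[-2.5,-2.5,0],[-2.5,-2.5,0],[-2.5,-2.5,0],[-2.5,-2.5,0],[-2.5,-2.5,0],[-2.5,-2.5,0],[-2.5,-2.5,0],[-2.5,-2.5,0],[-2.5,-2.5,0],[-2.5,-2.5,0],[-2.5,-2.5,0],[-2.5,-2.5,0],[-2.5,-2.5,0],[-2.5,-2.5,0],[-2.5,-2.5,0]]' --angular '[[0,0,0],[0,0,0],[0,0,0],[0,0,0],[0,0,0],[0,0,0],[0,0,0],[0,0,0],[0,0,0],[0,0,0],[0,0,0],[0,0,0],[0,0,0],[0,0,0],[0,0,0],[0,0,0],[0,0,0],[0,0,0],[0,0,0],[0,0,0]]' --force 20

```text
clock: 5.9
position: [0.4828, 0.0214, 0.2414]
ee_rot: [0.506, 3.1, 0.001]
force: [1.0, -0.4, 0.2]
width: 0.005
gripper_force: 0.0
```

Emit:
carry_out --claw '[0,0,0,0,0,0]' --delta_pos '[[0,0,0],[0,0,0],[0,0,0],[0,0,0],[0,0,0],[0,0,0]]' --angular '[[0,0,-0.1],[0,0,-0.1],[0,0,-0.1],[0,0,-0.1],[0,0,-0.08],[0,0,0]]'

```text
clock: 6.5
position: [0.4823, 0.0227, 0.2412]
ee_rot: [-0.247, 3.132, 0.0]
force: [0.1, 0.6, 0.7]
width: 0.005
gripper_force: 0.0
```

Run:
```python
from h import *
x=np.load("x.npy"); s=arm.observe(); print(s["position"],s["ee_rot"],s["force"],s["width"],s["clock"],np.round(s["joints"],2))
print(delta(world(x,[-.04,0,.17])[0],x[2]+np.pi))
```

```text
[0.48229692 0.0226621  0.24123977] [-2.46769819e-01  3.13157675e+00  2.43679496e-04] [0.05123943 0.56177093 0.67712984] 0.0052174968940648875 6.5 [-0.48  0.16  0.38  1.87 -0.07  1.12  1.65]
(array([-2.82, -8.64,  7.12]), array([0.   , 0.   , 0.001]), array([-2.83, -8.64,  7.12]))
```

Emit:
carry_out --claw '[0,0,0,0,0,0,0,0,0,0,0,0,0,0,0,0]' --delta_pos '[[-0.7,-2.1,0],[-0.7,-2.2,0],[-0.7,-2.2,0],[-0.7,-2.1,0],[0,0,2.5],[0,0,2.5],[0,0,2.1],[0,0,1],[0,0,1],[0,0,1],[0,0,0.7],[0,0,0.7],[0,0,0.7],[0,0,0.6],[0,0,0.6],[0,0,0]]' --angular '[[0,0,0],[0,0,0],[0,0,0],[0,0,0],[0,0,0],[0,0,0],[0,0,0],[0,0,0],[0,0,0],[0,0,0],[0,0,0],[0,0,0],[0,0,0],[0,0,0],[0,0,0],[0,0,0]]'

```text
clock: 8.1
position: [0.5229, -0.0578, 0.1064]
ee_rot: [0.245, -3.131, -0.0]
force: [-0.6, 1.0, 0.1]
width: 0.003
gripper_force: 0.0
```

Emit:
carry_out --claw '[0,0,0,0]' --delta_pos '[[0,0,0.2],[0,0,0.2],[0,0,0.2],[0,0,0]]' --angular '[[0,0,0],[0,0,0],[0,0,0],[0,0,0]]'

```text
clock: 8.5
position: [0.5232, -0.0579, 0.101]
ee_rot: [0.245, -3.132, -0.0]
force: [0.5, -0.4, 0.7]
width: 0.003
gripper_force: 0.1
```

Emit:
carry_out --claw '[0,0]' --delta_pos '[[0,0,0.1],[0,0,0]]' --angular '[[0,0,0],[0,0,0]]'

```text
clock: 8.7
position: [0.5233, -0.0579, 0.1001]
ee_rot: [-0.245, 3.132, 0.0]
force: [0.3, -0.1, 0.9]
width: 0.007
gripper_force: 0.2
```

Emit:
carry_out --claw '[0,0,0]' --delta_pos '[[0,0,0.1],[0,0,0.1],[0,0,0]]' --angular '[[0,0,0],[0,0,0],[0,0,0]]'

```text
clock: 9.0
position: [0.5232, -0.0579, 0.098]
ee_rot: [0.245, -3.132, 0.0]
force: [-0.2, -0.2, -0.1]
width: 0.004
gripper_force: 0.2
```

Run:
```python
from h import *
im=arm.get_image("side"); f=im["frame"][:,:,::-1]
cv2.imwrite("pics/press.png",cv2.resize(f[150:390,170:490],(800,600)))
```

```text
(no output)
```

View pics/press.png

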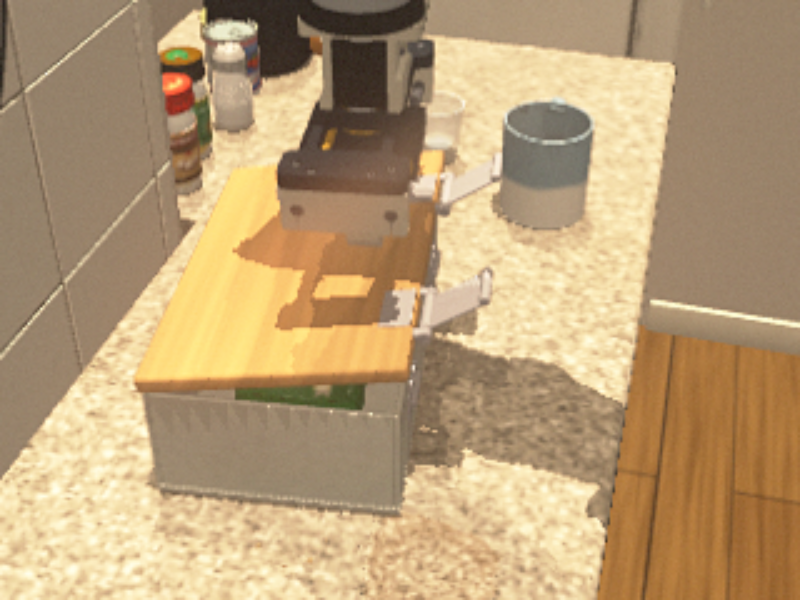

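Run:
```python
from h import *
im=arm.get_image("side"); s=arm.observe(); p=s["position"]
q=proj([p,p+[0,0,.066],p+[0,0,.03]],im); print(np.round((q-[170,150])*2.5)); print(p,s["force"],s["joint_efforts"])
x=np.load("x.npy")
xx,r,o=measure(x); print(np.round(xx,4),np.sqrt((r**2).mean(0)))
im2=arm.get_image("scene");f=im2["frame"][:,:,::-1].copy(); q=proj([p,p+[0,0,.066]],im2); print(q)
w=arm.get_image("wrist")["frame"][:,:,::-1]
a=cv2.resize(f[110:290,190:430],(400,300)); cv2.imwrite("pics/b.png",np.vstack([a,cv2.resize(w,(400,300))]))
```

```text
[[367. 274.]
 [366. 192.]
 [367. 238.]]
[ 0.52330725 -0.05787094  0.09808266] [-0.4172014   0.4931212  -0.68360611] [-2.30987370e-02 -5.44460714e+01  5.33301026e+00 -2.46902311e+01
  3.97412118e-02  2.75555032e-02  2.34137529e-03]
[ 0.5636 -0.0517  0.1523  0.1741] [1.8054021  1.61277701]
[[296.81124737 204.7092985 ]
 [295.79152187 183.27272438]]
```

View pics/b.png

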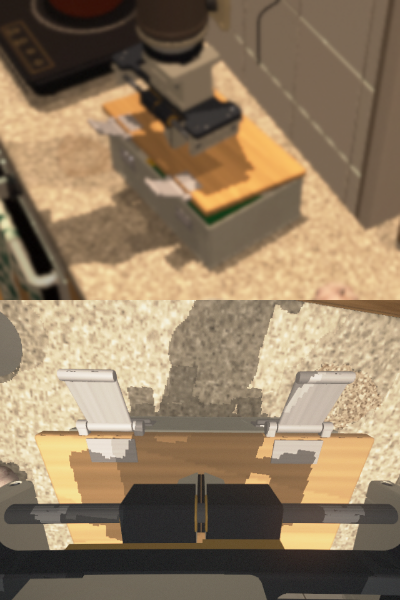

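Emit:
carry_out --claw '[0,0,0]' --delta_pos '[[0,0,0.4],[0,0,0.4],[0,0,0.2]]' --angular '[[0,0,0],[0,0,0],[0,0,0]]'

```text
clock: 11.6
position: [0.523, -0.0579, 0.0876]
ee_rot: [0.245, -3.131, -0.0]
force: [-0.7, 0.4, 0.2]
width: 0.005
gripper_force: 0.4
```

Run:
```python
from h import *
x=np.load("x.npy"); s=arm.observe(); p=s["position"]
xx,r,o=measure(x,2); print(np.round(xx,4),np.sqrt((r**2).mean(0)),s["clock"],s["force"])
im=arm.get_image("side"); f=im["frame"][:,:,::-1].copy()
R=Rn.from_rotvec(s["ee_rot"]).as_matrix()
B=[p+R@[a,b,-.066] for a,b in((-.0375,-.095),(.0375,-.095),(.0375,.095),(-.0375,.095))]
cv2.polylines(f,[np.int32(proj(B,im))],True,(255,0,255))
F=[p+R@[a,b,0] for a,b in((-.0095,-.019),(.0095,-.019),(.0095,.019),(-.0095,.019))]
cv2.polylines(f,[np.int32(proj(F,im))],True,(0,255,0))
cv2.imwrite("pics/press2.png",cv2.resize(f[150:390,170:490],(800,600)))
```

```text
[ 0.5631 -0.0537  0.1428  0.1072] [2.20454814 0.93249979] 11.6 [-0.68051677  0.40073543  0.15643751]
```

View pics/press2.png

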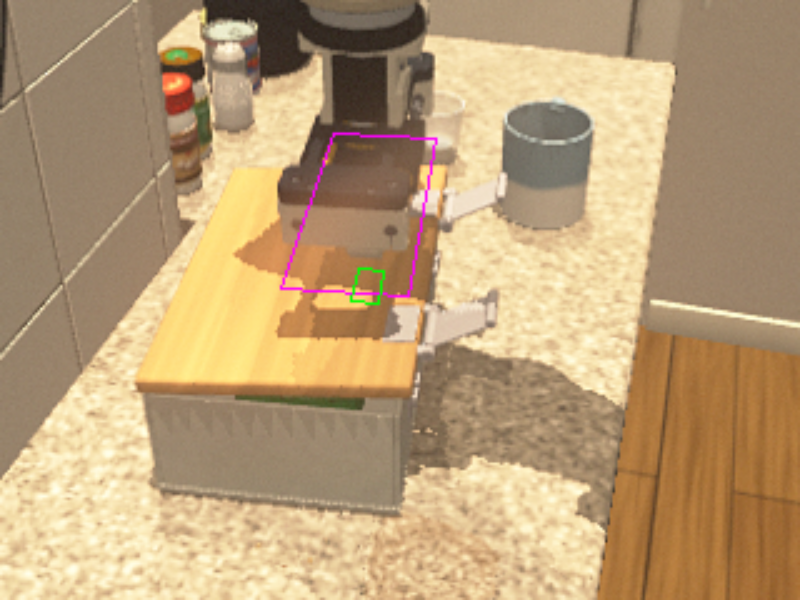

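Emit:
carry_out --claw '[0,0,0,0,0]' --delta_pos '[[0,0,-2.5],[0,0,-2.5],[0,0,-2.5],[0,0,-2.5],[0,0,0]]' --angular '[[0,0,0],[0,0,0],[0,0,0],[0,0,0],[0,0,0]]'

```text
clock: 13.55
position: [0.5253, -0.0582, 0.1913]
ee_rot: [-0.244, 3.127, -0.0]
force: [-0.8, -0.5, -0.8]
width: 0.004
gripper_force: 0.0
```

Run:
```python
from h import *
x=np.load("x.npy"); s=arm.observe(); p=s["position"]
xx,r,o=measure(x,2); print(np.round(xx,4),np.sqrt((r**2).mean(0)),s["clock"],s["force"],p)
R=Rn.from_rotvec(s["ee_rot"]).as_matrix(); out=[]
for c in("side","scene"):
    im=arm.get_image(c); f=im["frame"][:,:,::-1].copy()
    F=[p+R@[a,b,0] for a,b in((-.0095,-.019),(.0095,-.019),(.0095,.019),(-.0095,.019))]
    u=proj(p,im)[0].astype(int); print(c,u,proj(p+[0,0,.066],im)[0]); S=2.5 if c=="side" else 5
    w,h=int(400/S),int(300/S)
    q=f[u[1]-h//2:u[1]+h//2,u[0]-w//2:u[0]+w//2]; q=cv2.resize(q,(400,300))
    cv2.polylines(q,[np.int32((proj(F,im)-u+[w//2,h//2])*S)],True,(0,255,0)); out.append(q)
cv2.imwrite("pics/up.png",np.vstack(out))
```

```text
[ 0.5637 -0.0506  0.1819  0.1016] [2.28237488 1.71220808] 13.55 [-0.75417379 -0.54755019 -0.80842902] [ 0.52529787 -0.05819478  0.19126194]
side [314 212] [314.20501403 174.59014949]
scene [296 173] [295.14937884 149.75387665]
```

View pics/up.png

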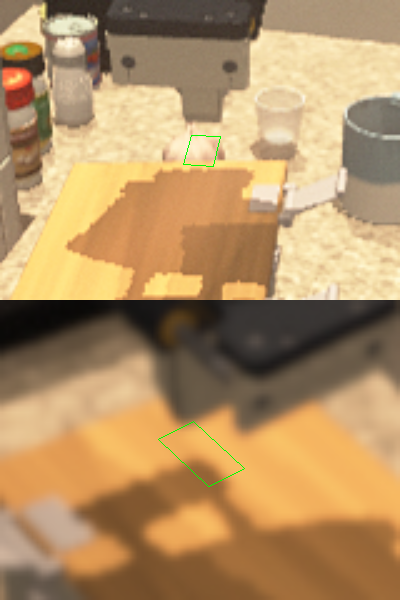

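Emit:
carry_out --claw '[0,0,0,0,0,0,0,0,0,0]' --delta_pos '[[0,0,2.5],[0,0,2.5],[0,0,2.5],[0,0,1.5],[0,0,1],[0,0,0.4],[0,0,0.4],[0,0,0.4],[0,0,0.2],[0,0,0]]' --angular '[[0,0,0],[0,0,0],[0,0,0],[0,0,0],[0,0,0],[0,0,0],[0,0,0],[0,0,0],[0,0,0],[0,0,0]]'

```text
clock: 16.05
position: [0.5238, -0.0579, 0.0756]
ee_rot: [-0.245, 3.131, 0.001]
force: [-5.1, 1.0, 15.4]
width: 0.004
gripper_force: 7.4
```

Emit:
carry_out --claw '[0,0]' --delta_pos '[[0,0,0.15],[0,0,0]]' --angular '[[0,0,0],[0,0,0]]'

```text
clock: 16.25
position: [0.5239, -0.0579, 0.0753]
ee_rot: [-0.244, 3.13, 0.002]
force: [-11.3, 1.1, 33.0]
width: 0.005
gripper_force: 16.4
```

Emit:
carry_out --claw '[0,0,0,0,0,0]' --delta_pos '[[0,0,-0.3],[0,0,-0.7],[0,0,-2],[0,0,-2],[0,0,-2],[0,0,0]]' --angular '[[0,0,0],[0,0,0],[0,0,0],[0,0,0],[0,0,0],[0,0,0]]'

```text
clock: 16.85
position: [0.5252, -0.0581, 0.1453]
ee_rot: [-0.245, 3.127, -0.0]
force: [0.5, -0.4, 0.2]
width: 0.003
gripper_force: 0.0
```

Run:
```python
from h import *
x=np.load("x.npy"); x[3]=0.01
xx,r,o=measure(x,3); print(np.round(xx,4),np.sqrt((r**2).mean(0)))
y,r=fit(o,xx,0.0); print(np.round(y,4),np.sqrt((r**2).mean(0)))
for q,e in zip(o,r): print(q[1],np.round(q[2]),np.round(e,1))
y[3]=0; np.save("x2.npy",y); a=x[2]+np.pi
for n in (.07,-.07): print(world(y,[-.119,n,.11]),delta(world(y,[-.119,n,.145-.0255])[0],a),delta(world(y,[-.119,n,.145-.0255])[0],y[2]+np.pi)[1])
s=arm.observe(); print(s["clock"],s["position"])
im=arm.get_image("side"); f=im["frame"][:,:,::-1].copy()
for P in([[ -.08,-.125,0],[-.08,.125,0],[.08,.125,0],[.08,-.125,0]],[lidpt(d,.013,v,0) for d,v in((.168,-.127),(.168,.127),(0,.127),(0,-.127))]):
    cv2.polylines(f,[np.int32(proj(world(y,P),im))],True,(0,0,255))
cv2.imwrite("pics/shut.png",cv2.resize(f[150:390,170:490],(800,600)))
```

```text
[ 0.5642 -0.0503  0.1599  0.0073] [1.90053147 1.99798444]
[ 0.5644 -0.0505  0.1608  0.0073] [1.91811926 2.03884986]
box [314. 228.] [-2.  -1.7]
lid_edge [277. 211.] [2.5 1.5]
left_pivot [259. 197.] [1.4 0.9]
left_tip [245. 201.] [-0.4 -1.2]
right_pivot [297. 235.] [-1.4 -1.7]
right_tip [276. 238.] [ 3.1 -1.8]
box [296. 303.] [-0.5 -1.3]
lid_edge [342. 258.] [1.6 2. ]
left_pivot [342. 293.] [ 2.4 -3.5]
left_tip [375. 279.] [-3.3  3.1]
right_pivot [349. 239.] [0.7 2. ]
right_tip [374. 233.] [-0.3  0.9]
box [311. 228.] [ 1.2 -1.7]
lid_edge [276. 211.] [3.8 1.6]
left_tip [241. 200.] [ 3.5 -0.4]
right_pivot [298. 234.] [-1.9 -0.7]
right_tip [279. 236.] [-0.1  0.4]
box [294. 302.] [ 1.2 -0.6]
lid_edge [340. 260.] [3.9 0.4]
left_pivot [344. 288.] [-0.1  1.9]
right_pivot [348. 245.] [ 1.6 -4.3]
right_tip [374. 232.] [-0.6  1.9]
box [312. 230.] [-0.2 -4.1]
lid_edge [279. 210.] [0.5 2.8]
left_pivot [263. 199.] [-1.8 -0.7]
left_tip [244. 201.] [ 1.  -0.9]
right_pivot [295. 231.] [0.8 2.4]
right_tip [276. 236.] [3.8 0.6]
box [294. 304.] [ 1.  -2.8]
lid_edge [342. 255.] [1.7 4.9]
left_pivot [344. 290.] [ 0.2 -0. ]
left_tip [371. 282.] [0.8 0.5]
right_pivot [351. 240.] [-1.2  0.3]
right_tip [375. 234.] [-1.9 -0.2]
[[ 0.43576807 -0.00044156  0.11      ]] (array([7.75, 7.04, 2.31]), array([ 0., -0., -0.]), array([7.75, 7.04, 2.31])) [ 0.    -0.    -0.005]
[[ 0.45818078 -0.13863588  0.11      ]] (array([ 7.69, -6.96,  2.31]), array([ 0., -0., -0.]), array([ 7.69, -6.96,  2.31])) [ 0.    -0.    -0.005]
18.95 [ 0.5232971  -0.05790996  0.14261744]
```

View pics/shut.png

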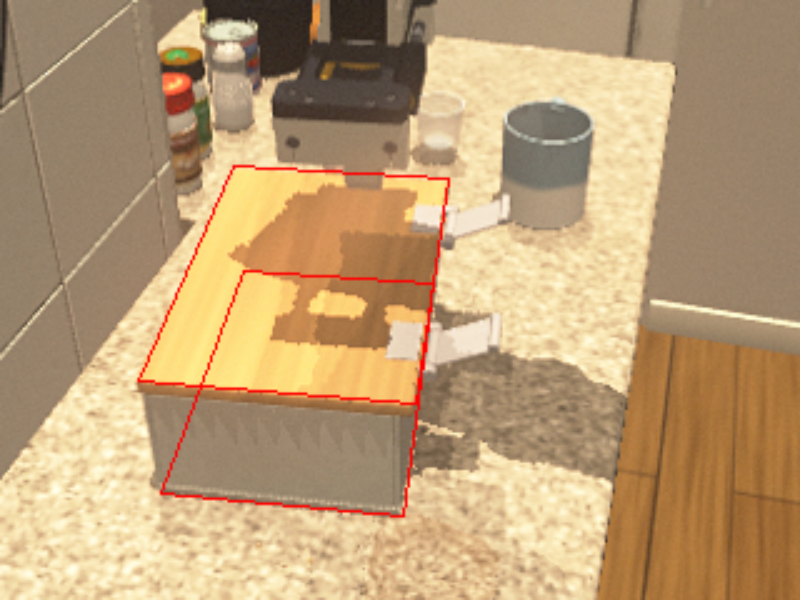

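Emit:
carry_out --claw '[0,0,0,0,0,0,0,0,0,0,0,0,0,0,0,0]' --delta_pos '[[2,1.8,0],[2,1.8,0],[2,1.8,0],[1.7,1.6,0],[0,0,2],[0,0,1],[0,0,1],[0,0,1],[0,0,1],[0,0,1],[0,0,1],[0,0,1],[0,0,1],[0,0,1],[0,0,1],[0,0,0]]' --angular '[[0,0,0],[0,0,0],[0,0,0],[0,0,0],[0,0,0],[0,0,0],[0,0,0],[0,0,0],[0,0,0],[0,0,0],[0,0,0],[0,0,0],[0,0,0],[0,0,0],[0,0,0],[0,0,0]]'

```text
clock: 20.6
position: [0.4355, -0.0008, 0.0213]
ee_rot: [0.245, -3.13, 0.0]
force: [0.1, 0.0, -0.7]
width: 0.004
gripper_force: 0.0
```

Run:
```python
from h import *
y=np.load("x2.npy"); s=arm.observe(); p=s["position"]; print(p+[0,0,.0255],s["force"],s["clock"])
c,sn=np.cos(y[2]),np.sin(y[2]); d=p-[y[0],y[1],0]; print("box xy",c*d[0]+sn*d[1],-sn*d[0]+c*d[1])
def rays(n):
    o=[]
    for cm in("scene","side"):
        im=arm.get_image(cm)
        ds=arm.place_of(n,im); ds and o.append((im,np.array(ds[0]["centre"])*[640,480],ds[0]["conf"]))
    return o
for n in("mug",):
    for im,uv,cf in rays(n):
        k=cv2.undistortPoints(uv.reshape(1,1,2),np.float64(im["mtx"]),np.float64(im["dist"])).ravel()
        r=im["T"][:3,:3]@[k[0],k[1],1]; o=im["T"][:3,3]; print(n,uv,cf,np.round(o-r*o[2]/r[2],3))
```

```text
[ 0.43545686 -0.00078523  0.04684329] [ 0.08444599  0.04340822 -0.66790584] 20.6
box xy -0.11936221292818225 0.06971058540018431
mug [319.616 335.28 ] 0.93 [ 0.436 -0.334  0.   ]
mug [385.28  231.696] 0.87 [ 0.443 -0.331  0.   ]
```

Emit:
carry_out --claw '[0,0,0,0,0,0,0,0,0,0,0,0,0,0,0]' --delta_pos '[[1,0,0],[1,0,0],[0,0,-2],[0,0,-2.5],[0,0,-2.5],[0,0,-2.5],[0,0,-1.5],[0,-2,0],[0,-2,0],[0,-2,0],[0,-2,0],[-0.5,-2,0],[-0.5,-2,0],[-1,-2,0],[0,0,0]]' --angular '[[0,0,0],[0,0,0],[0,0,0],[0,0,0],[0,0,0],[0,0,0],[0,0,0],[0,0,0],[0,0,0],[0,0,0],[0,0,0],[0,0,0],[0,0,0],[0,0,0],[0,0,0]]'

```text
clock: 22.3
position: [0.4584, -0.1414, 0.1328]
ee_rot: [-0.24, 3.131, -0.002]
force: [-0.8, 0.4, -0.9]
width: -0.0
gripper_force: 0.0
```

Run:
```python
from h import *
y=np.load("x2.npy"); s=arm.observe(); print(s["clock"],s["position"],s["force"])
z,r,o=measure(y,2); print(np.round(z,4))
o=[q for q in o if q[1]!="left_tip"]; z,r=fit(o,y,0.0); z[3]=0; np.save("x3.npy",z); print(np.round(z,4))
print(delta(world(z,[-.119,-.07,.048-.0255])[0],y[2]+np.pi)[0])
im=arm.get_image("side"); cv2.imwrite("pics/l1.png",cv2.resize(im["frame"][150:390,170:490,::-1],(640,480)))
```

```text
22.3 [ 0.45842013 -0.14136695  0.1328254 ] [-0.81187059  0.3569924  -0.87904234]
[ 0.5637 -0.0517  0.1466  0.0042]
[ 0.5638 -0.0518  0.1472  0.    ]
[ 0.17  0.08 11.01]
```

View pics/l1.png

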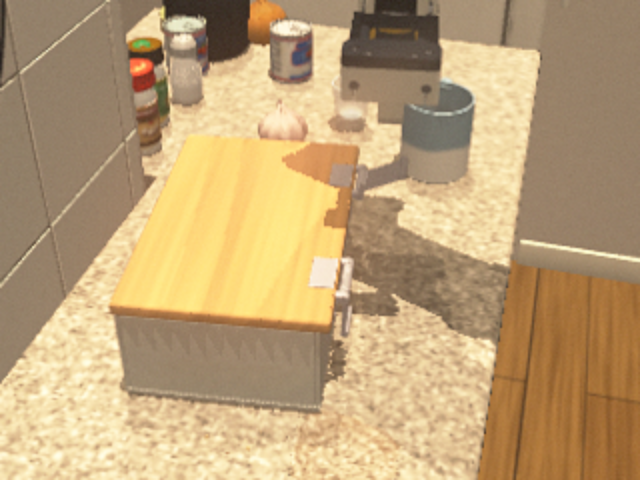

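Left lever now hangs down flat (about (347,300)); right lever is still open (385,175), lid shut. Now the right lever.

Emit:
carry_out --claw '[0,0,0,0,0,0,0,0,0,0,0,0,0]' --delta_pos '[[0.1,0.1,1],[0,0,1],[0,0,1],[0,0,1],[0,0,1],[0,0,1],[0,0,1],[0,0,1],[0,0,1],[0,0,1],[0,0,1],[0,0,0],[0,0,0]]' --angular '[[0,0,0],[0,0,0],[0,0,0],[0,0,0],[0,0,0],[0,0,0],[0,0,0],[0,0,0],[0,0,0],[0,0,0],[0,0,0],[0,0,0],[0,0,0]]'

```text
clock: 25.05
position: [0.4568, -0.1382, 0.0224]
ee_rot: [0.245, -3.131, -0.0]
force: [-0.1, -0.4, 0.3]
width: 0.006
gripper_force: 0.0
```

Emit:
carry_out --claw '[0,0,0,0,0,0,0,0,0,0,0,0]' --delta_pos '[[1,0,0],[1,0,0],[0,0,-2],[0,0,-2.5],[0,0,-2.5],[0,0,-2.5],[0,0,-2.5],[0,0,-2.5],[0,0,-2.5],[0,0,-2],[0,0,0],[0,0,0]]' --angular '[[0,0,0],[0,0,0],[0,0,0],[0,0,0],[0,0,0],[0,0,0],[0,0,0],[0,0,0],[0,0,0],[0,0,0],[0,0,0],[0,0,0]]'

```text
clock: 26.25
position: [0.4366, -0.1413, 0.2126]
ee_rot: [-0.245, 3.131, 0.001]
force: [0.3, 0.6, -0.4]
width: 0.004
gripper_force: 0.0
```

Run:
```python
from h import *
s=arm.observe(); print(s["clock"],s["position"],s["force"])
im=arm.get_image("side"); cv2.imwrite("pics/l2.png",cv2.resize(im["frame"][150:390,170:490,::-1],(640,480)))
```

```text
26.25 [ 0.4365714  -0.14132267  0.21258124] [ 0.32434255  0.64017982 -0.35561278]
```

View pics/l2.png

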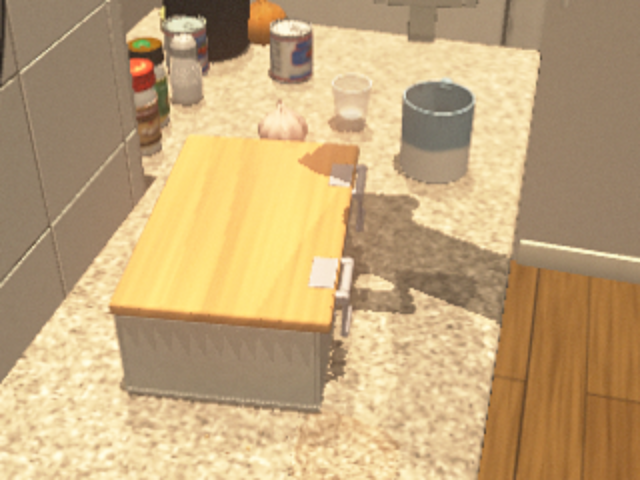

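Both levers hang down flat ((361,200) and (347,300)). The lid is shut, the box and the things around it haven't moved, and the gripper is well clear above.

```bash
python3 -c "
from cell import arm
print(arm.sign_off())"
```

```text
the job is handed in; nothing more can be done
None
```

The job is handed in at about 26 s: I pushed the lid fully shut first, then snapped the left and right latches flat, and the final picture shows the gripper clear and nothing else moved.

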